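Tip the drained vial plates over onto their bases

ROBOT

A 6-joint arm with a two-finger parallel gripper is mounted at the origin on the work surface. World frame = base frame: x ahead of the robot, y to its left, z up, the work surface at z = 0. Lengths are in m, angles in rad, forces in N, time in s.
With the tool pointing down it reaches from about 0.375 to 0.975 m from the base axis. Payload 3.8 kg.
Tool frame: the origin (TCP) lies midway between the tips of the shut fingers; the grasp point (between the pads) lies 19 mm behind it; z points along the fingers, y is the line along which they close (so a half turn about z gives the same grasp; the last joint's range is limited). The gripper opens to 88 mm and grips with 3 to 60 N. Pads are 18 mm wide; open, the fingers measure 123 mm over their backs; the gripper's body (75 mm by 187 mm) begins 45 mm behind the grasp point.
Start: joints at [-1.261, 0.264, 1.604, -0, 1.274, -0.037], TCP at [0.229, -0.635, 0.239] pointing down, gripper open.
Joint ranges: [-2.63, 2.63], [-0.94, 2.18], [0.31, 2.57], [-1.31, 4.45], [0, 2.66], [-2.55, 2.55]. Speed limits (rad/s): [2.57, 2.57, 3.14, 3.14, 3.14, 3.14].

INTERFACE

Orientations are given as a rotation vector (axis times angle).
In Python, from cell import manip, inverse_kinematics, cams, order gives the robot as it stands. Calls block until the motion is done:
- manip.move_pose(position, orientation): joint-space move of the TCP to a pose.
- manip.move_linear(position, rate=0.15, rot=None): straight line of the TCP; rot=None keeps the orientation; rate is the mean speed in m/s.
- manip.set_joints(angles): joint-space move.
- manip.set_gripper(opening, force=None): finger opening in m; force is the grip in N (None keeps the last); returns when the fingers have stopped.
- manip.dwell(seconds).
- inverse_kinematics(position, orientation): joint angles nearest the present ones, or None.
- manip.state(): the state.
- cams.capture(name): name is "scene" or "top"; returns a dict with "image" (400x640x3 uint8, blue, green, red), "z_map" (400x640 float32, m along the optical axis (not along the pixel's ray), 0 where there is no reading), "intrinsics" (3x3 intrinsics, pixels), "k1" (the pictures are not rectified: a ray, as slopes to the right and down, at radius r is drawn at 1 + k1 r^2 times it, then the intrinsics apply), "position" and "orientation" of the camera in the world. Camera axes: x right, y down, z forward; pixel columns grow to the right and rows downward; lengths in m; the calibration is good to about 2 mm. A picture is of the moment at which its call begins.
A pose or a line that the arm cannot do raises manip.IKError and nothing moves.
- order.close_job(): hands the job in; it is judged then, once.
The state is a dict: "clock": time; "joint_pos": joint angles; "joint_velocities": joint speeds; "tau": joint torques, N m; "tool_pos": TCP position; "tcp_rot": TCP orientation; "contact_force": force on the tool from outside, world axes, zero at the start; "moment": the same for the moment, N m; "gripper_width": finger opening in m; "grasp_force": force on a finger pad.
Only numpy, scipy, OpenCV 4.12 (cv2) and the standard library are available. Lean on these libraries where they do the work, as an engineer would, in place of code of your own. Each camera call takes 0.05 s, during which the arm holds its last target. There are 200 camera calls.

TASK

Two empty autosampler vial plates have been left standing on edge on the drying mat to drain. With the fingertips, push each one over so that it lies flat on its base on the mat, vial holes facing up, about where it stood. Push lightly near the top and let the plate tip: do not grip, lift or carry the plates or shove them along, and leave the other things on the bench alone.

Things in the scene. Friction and masses are not known exactly. Their poses are not given: they have to be found in the camera images.
- small_hole_plate: Grey plastic block, 128 mm (y) x 86 mm (z, up at first) x 38 mm (x), 0.13 kg, loose, standing on a long edge. Origin at its centre: 43 mm above the mat standing, 19 mm lying. +x points out of the face with 48 round holes (8 x 6, 11.6 mm wide), level at first and up when done; the -x face, with six shallow square pockets, is its base. The other plate faces about the reverse way.
- large_hole_plate: Like the small-hole plate, but thicker and with 24 wider holes (6 x 4, 15.2 mm): 128 mm (y) x 86 mm (z, up at first) x 44 mm (x), 0.15 kg, loose. Origin at its centre: 43 mm above the mat standing, 22 mm lying. +x points out of the face with the holes, the -x face is its base. One plate's holes face roughly towards the robot, the other's away.
- drying_mat: Dark grey rubber mat fixed to the bench, 360 mm (x, away from the robot) by 580 mm (y), 3 mm thick, with a lip 5 mm high. Origin: centre of its underside, at bench height. A plate pushed level near the top of its hole face hardly slides: it turns about the bottom edge of its base face, balances at 24 to 27 degrees and then falls onto its base by itself.
- solvent_bottle: Bystander, to be left alone: pale glass laboratory bottle with blue cap, 86 mm in diameter and 176 mm tall, standing on the bench beyond the right end of the mat. Origin at the centre of its underside.
- amber_bottle: Bystander, to be left alone: small amber bottle with white cap, 42 mm in diameter and 85 mm tall, standing on the mat between the two plates. Origin at the centre of its underside.
- vial_carton: Bystander, to be left alone: closed brown cardboard carton, 75 x 105 x 42 mm, standing on the bench farther left than the pen. Origin at the centre of its underside.
- marker_pen: Bystander, to be left alone: blue marker pen 138 mm long and 12 mm thick, lying on the bench just beyond the left end of the mat. Origin under the middle of the pen, which lies along its x axis.
Mind the look-alikes: they are no part of the job. What is shaped like the large_hole_plate but green or yellow is not meant. Leave any orange look-alike of the small_hole_plate alone.

How it is judged:
At the end, for the whole second after the job is handed in: Both plates lie flat on their bases on the mat with the holes up (within 0.06 rad of level), at rest, each centre no more than 100 mm from where it started (tipping alone moves it about 67 mm) (angle between each of small_hole_plate, large_hole_plate's own x axis and vertical below 0.06 rad and height (world z) of small_hole_plate below 0.026 m and height (world z) of large_hole_plate below 0.029 m and distance of each of small_hole_plate, large_hole_plate from where it was at the start of the episode below 0.1 m and contact force between each of small_hole_plate, large_hole_plate and drying_mat above 0.2 N and linear speed of each of small_hole_plate, large_hole_plate below 0.02 m/s); the robot touches nothing.
It fails at once if a plate was lifted clear of the mat (its centre over 65 mm high; tipping alone brings it to about 51 mm) (height (world z) of any of small_hole_plate, large_hole_plate above 0.065 m).
It fails at once if a plate was gripped or pressed hard (over 15 N between the fingers and a plate) instead of being pushed lightly (contact force between the fingers and small_hole_plate above 15 N or contact force between the fingers and large_hole_plate above 15 N).
It fails at once if a plate was pushed with the arm or the gripper's body instead of the fingers (contact force between the arm and small_hole_plate above 1 N or contact force between the arm and large_hole_plate above 1 N).
It fails at once if another thing on the bench was moved by more than 20 mm or knocked over (distance of any of solvent_bottle, amber_bottle, vial_carton, marker_pen from where it was at the start of the episode above 0.02 m or angle between any of solvent_bottle, amber_bottle's own z axis and vertical above 0.3 rad).
It also fails if it takes over 48 s, if anything falls off the work surface, if the arm or the gripper's body presses on something with over 40 N, if the wrist force passes 120 N, or if a joint passes its speed limit or range.

## Working session

There is one attempt and no reset: what is moved stays moved. The work goes in short steps, each a Python script; the robot and the scene stay as the last script left them, time stands still between calls to the robot, and variables do not carry over. Pictures are saved under pics/ and viewed, at most 10 in all, crops included, and the job is handed in when it is done.

```bash
mkdir -p pics; cat > h.py <<'E'
import numpy as np, cv2
from cell import manip, inverse_kinematics, cams, order
from scipy.spatial.transform import Rotation as R
def rotm(o):
    o=np.asarray(o,float); return o if o.shape==(3,3) else R.from_rotvec(o).as_matrix()
def cloud(c):
    K=np.array(c["intrinsics"]);k=float(c["k1"]);z=c["z_map"];h,w=z.shape
    u,v=np.meshgrid(np.arange(w),np.arange(h))
    p=cv2.undistortPoints(np.stack([u,v],-1).reshape(-1,1,2).astype(float),K,np.array([k,0,0,0,0])).reshape(h,w,2)
    P=np.dstack([p*z[...,None],z])@rotm(c["orientation"]).T+np.array(c["position"])
    P[z==0]=np.nan
    return P
E
python3 - <<'E'
from h import *
import pickle
for n in("scene","top"):
    c=cams.capture(n); cv2.imwrite(f"pics/{n}0.png",c["image"]); pickle.dump(c,open(f"{n}0.pkl","wb"))
    print(n,c["position"],c["orientation"],c["k1"],c["intrinsics"])
print(manip.state())
E
```

```text
scene [1.03405217 0.63763715 0.89085079] [-0.92747464 -2.53645886  0.99756656] 0.039689068873706525 [[453.88721005   0.         323.22497071]
 [  0.         453.88721005 202.36347873]
 [  0.           0.           1.        ]]
top [0.4355183  0.03391262 1.35207137] [-2.15508595  2.18930917 -0.06131426] 0.029042432069170277 [[394.19664703   0.         326.76259147]
 [  0.         394.19664703 196.00414275]
 [  0.           0.           1.        ]]
{'clock': 0.1, 'joint_pos': array([-1.26089653e+00,  2.64681617e-01,  1.60523927e+00, -1.12477065e-05,
        1.27368814e+00, -3.69116369e-02]), 'joint_velocities': array([-0.00120127,  0.0001899 , -0.00471574,  0.00124834,  0.00101162,
        0.00025653]), 'tau': array([ 1.01892892e-03, -5.03616750e+01, -3.58071148e+01,  7.32250256e-02,
        2.33303168e-02, -6.90890715e-05]), 'tool_pos': array([ 0.22922488, -0.63420509,  0.23750895]), 'tcp_rot': array([-3.09251061e+00, -5.41704754e-01,  4.47426064e-04]), 'contact_force': array([0.34747098, 0.63327019, 1.25711845]), 'moment': array([ 0.01130349, -0.02556559, -0.02120994]), 'grasp_force': 0.0, 'gripper_width': 0.08811882908372873}
```

View pics/scene0.png

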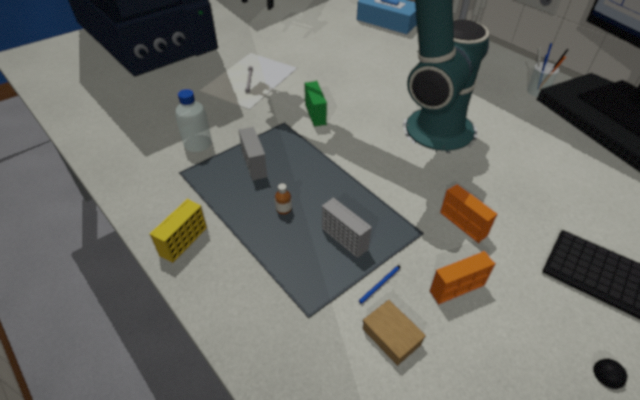

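View pics/top0.png

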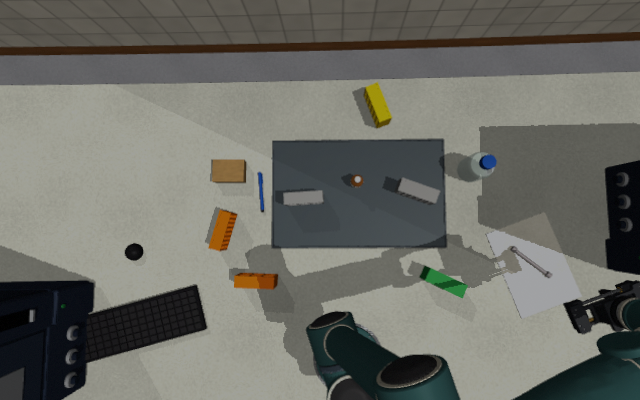

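The scene view shows the left plate (~345,228) with its holes facing away from the robot, and the right plate (~253,153) showing a plain face, so its holes should face the robot. In the top view the plates are at (303,198) and (418,190), with the amber bottle at (357,180) between them. Next I measure them.

```bash
python3 - <<'E'
from h import *
import pickle
cs={n:pickle.load(open(n+"0.pkl","rb")) for n in("scene","top")}
P={n:cloud(c) for n,c in cs.items()}
t=P["top"]; im=cs["top"]["image"].astype(int)
for nm,(a,b,c,d) in dict(left=(275,180,335,215),right=(380,168,444,212),amber=(345,168,372,195),bottle=(460,145,500,185)).items():
    for n in P:
        if n=="top": q=t[b:d,a:c].reshape(-1,3)
        else:
            q=P[n].reshape(-1,3); m0=t[b:d,a:c].reshape(-1,3); lo,hi=np.nanmin(m0,0),np.nanmax(m0,0)
            q=q[(q[:,0]>lo[0])&(q[:,0]<hi[0])&(q[:,1]>lo[1])&(q[:,1]<hi[1])]
        q=q[q[:,2]>0.02]
        zt=np.nanpercentile(q[:,2],95); s=q[(q[:,2]>zt-.012)].astype(np.float32)
        r=cv2.minAreaRect(s[:,:2]); print(nm,n,len(s),"ztop %.3f"%zt,"rect",np.round(np.array(r[0]),3),np.round(r[1],3),round(r[2],1), "corners",np.round(cv2.boxPoints(r),3).tolist())
m=t[145:243,277:440].reshape(-1,3); print("mat z",np.nanmedian(m[:,2]))
S=cs["scene"]["image"]
a=cv2.resize(S[110:190,220:300],(400,400),interpolation=cv2.INTER_CUBIC)
b=cv2.resize(S[185:265,305:385],(400,400),interpolation=cv2.INTER_CUBIC)
cv2.imwrite("pics/crop1.png",np.hstack([a,b]))
E
```

```text
Traceback (most recent call last):
cv2.error: OpenCV(4.12.0) /io/opencv/modules/imgproc/src/convhull.cpp:143: error: (-215:Assertion failed) total >= 0 && (depth == CV_32F || depth == CV_32S) in function 'convexHull'
```

```bash
cat > m.py <<'E'
from h import *
import pickle
cs={n:pickle.load(open(n+"0.pkl","rb")) for n in("scene","top")}
P={n:cloud(c) for n,c in cs.items()}
t=P["top"]
m=t[145:243,277:440].reshape(-1,3); print("mat z",np.nanmedian(m[:,2]),np.nanmedian(m,0), P["top"][190,418],P["scene"][153,253],np.isnan(t).mean())
for nm,(a,b,c,d) in dict(left=(275,180,335,215),right=(380,168,444,212),amber=(345,168,372,195),bottle=(460,145,500,185)).items():
    m0=t[b:d,a:c].reshape(-1,3); lo,hi=np.nanmin(m0,0),np.nanmax(m0,0)
    for n in P:
        q=m0 if n=="top" else P[n].reshape(-1,3)
        q=q[(q[:,0]>lo[0])&(q[:,0]<hi[0])&(q[:,1]>lo[1])&(q[:,1]<hi[1])&(q[:,2]>.02)]
        if len(q)<5: print(nm,n,"few",len(q),lo,hi);continue
        zt=np.percentile(q[:,2],95); s=np.ascontiguousarray(q[q[:,2]>zt-.012][:,:2],dtype=np.float32)
        r=cv2.minAreaRect(s); print(nm,n,len(s),"ztop %.3f"%zt,np.round(r[0],3),np.round(r[1],3),round(r[2],1),np.round(cv2.boxPoints(r),3).tolist())
S=cs["scene"]["image"]
f=lambda y,x:cv2.resize(S[y:y+80,x:x+80],(400,400),interpolation=cv2.INTER_CUBIC)
cv2.imwrite("pics/crop1.png",np.hstack([f(110,220),f(185,305)]))
E
python3 m.py
```

```text
mat z 0.003230159721410497 [ 0.54318389 -0.04568377  0.00323016] [ 0.54737539 -0.23249071  0.09094549] [ 0.56998395 -0.18697776  0.09112529] 0.00391015625
left scene 765 ztop 0.091 [0.529 0.137] [0.042 0.13 ] 2.5 [[0.5049999952316284, 0.20100000500679016], [0.5109999775886536, 0.07100000232458115], [0.5529999732971191, 0.0729999989271164], [0.546999990940094, 0.2029999941587448]]
left top 471 ztop 0.092 [0.53  0.138] [0.038 0.128] 3.1 [[0.5070000290870667, 0.20000000298023224], [0.5139999985694885, 0.0729999989271164], [0.5519999861717224, 0.07500000298023224], [0.5450000166893005, 0.2029999941587448]]
right scene 522 ztop 0.091 [ 0.545 -0.233] [0.133 0.044] 69.0 [[0.5, -0.28700000047683716], [0.5419999957084656, -0.30300000309944153], [0.5889999866485596, -0.17800000309944153], [0.5479999780654907, -0.16300000250339508]]
right top 606 ztop 0.092 [ 0.547 -0.235] [0.13  0.048] 69.4 [[0.5019999742507935, -0.28700000047683716], [0.546999990940094, -0.30399999022483826], [0.5929999947547913, -0.18199999630451202], [0.546999990940094, -0.16500000655651093]]
amber scene 60 ztop 0.089 [ 0.5
[... 215 characters left out ...]
op 40 ztop 0.089 [ 0.586 -0.039] [0.019 0.02 ] 87.6 [[0.5759999752044678, -0.04899999871850014], [0.5960000157356262, -0.04899999871850014], [0.597000002861023, -0.029999999329447746], [0.5770000219345093, -0.028999999165534973]]
bottle scene 160 ztop 0.177 [ 0.621 -0.424] [0.039 0.043] 26.5 [[0.593999981880188, -0.4129999876022339], [0.6140000224113464, -0.4519999921321869], [0.6480000019073486, -0.4350000023841858], [0.6290000081062317, -0.3959999978542328]]
bottle top 173 ztop 0.177 [ 0.623 -0.424] [0.04  0.041] 82.9 [[0.6000000238418579, -0.44200000166893005], [0.640999972820282, -0.44699999690055847], [0.6460000276565552, -0.40700000524520874], [0.6050000190734863, -0.4020000100135803]]
```

View pics/crop1.png

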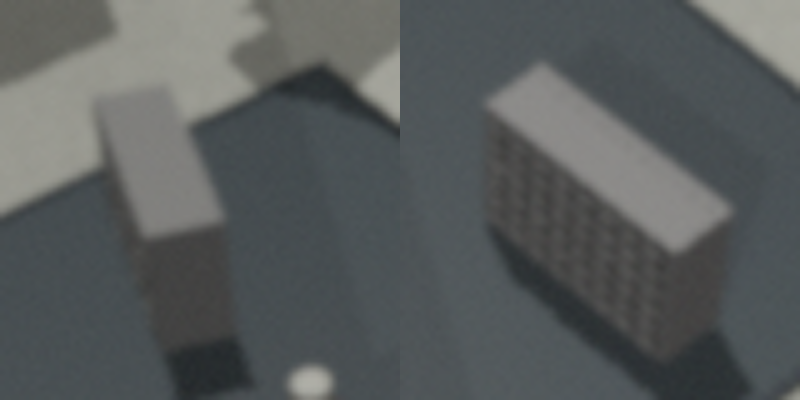

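Left crop: the right plate is thick (~45 mm) and its far face is barely visible. Right crop: the left plate shows an 8x6 hole grid on its +x face, so it is small_hole_plate. Tops sit at 0.091 m, which matches 86+3 mm. I check the mat edge beside the right plate and the IK, then tip the right plate.

```bash
cat > push.py <<'E'
from h import *
def rot_for(e,pos):
    best=None
    for s in(1,-1):
        y=np.array([s*e[0],s*e[1],0]); z=np.array([0,0,-1.]); rv=R.from_matrix(np.c_[np.cross(y,z),y,z]).as_rotvec()
        q=inverse_kinematics(pos,rv)
        if q is not None and (best is None or abs(q[5])<best[0]): best=(abs(q[5]),rv)
    return best[1]
def push(c,n,half,travel,off=0.,h=.078):
    c=np.array(c);n=np.array(n)/np.linalg.norm(n);e=np.array([-n[1],n[0]])
    c=c+off*e
    at=lambda d,z:np.r_[c+n*(half+d),z]
    rv=rot_for(e,at(.05,.23)); print("rv",rv)
    manip.move_pose(at(.05,.23),rv); manip.set_gripper(.03)
    manip.move_linear(at(.05,h),rate=.12)
    d=.05; f0=np.array(manip.state()["contact_force"])
    manip.move_linear(at(.02,h),rate=.06)
    for d in np.arange(.01,-travel,-.01):
        manip.move_linear(at(d,h),rate=.035)
        s=manip.state(); print("%.3f t=%.1f"%(d,s["clock"]),np.round(np.array(s["contact_force"])-f0,1))
        if np.linalg.norm((np.array(s["contact_force"])-f0)[:2])>8: print("force stop");break
    manip.dwell(.4)
    manip.move_linear(at(d+.01,.2),rate=.15)
def look(n,f):
    c=cams.capture(n); cv2.imwrite(f,c["image"]); return c
E
python3 - <<'E'
from push import *
import pickle
P=cloud(pickle.load(open("top0.pkl","rb")))
for r in(150,160,180): print(r,np.round(P[r,[440,443,445,447,450]],3).tolist())
push((.546,-.234),(-.937,.35),.022,.05)
look("scene","pics/s1.png"); print(manip.state()["clock"])
E
```

```text
150 [[0.691, -0.33, 0.005], [0.691, -0.34, 0.006], [0.693, -0.349, -0.003], [0.692, -0.355, 0.001], [0.692, -0.365, -0.0]]
160 [[0.657, -0.33, 0.001], [0.657, -0.339, 0.005], [0.658, -0.348, -0.002], [0.657, -0.354, -0.001], [0.656, -0.363, 0.003]]
180 [[0.588, -0.326, 0.007], [0.589, -0.338, -0.002], [0.588, -0.343, 0.005], [0.589, -0.352, -0.004], [0.588, -0.362, -0.003]]
rv [ 3.09154135 -0.55854853  0.        ]
0.010 t=5.3 [-0.9 -0.3 -1.9]
0.000 t=5.8 [ 0.3  0.9 -0.8]
-0.010 t=6.2 [-0.1 -0.6 -0.4]
-0.020 t=6.7 [ 0.8  0.5 -1.5]
-0.030 t=7.1 [ 0.6 -0.4 -1.8]
-0.040 t=7.5 [ 0.2  1.3 -0.7]
8.9333
```

View pics/s1.png

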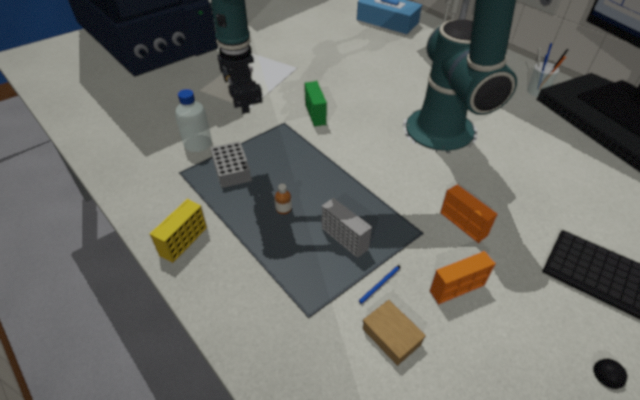

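The right plate now lies with its holes up at (231,163), and nothing else has moved. The left plate comes next.

```bash
python3 - <<'E'
from push import *
push((.5295,.1375),(.9987,.049),.019,.055)
manip.move_linear([.45,-.05,.3],rate=.2)
manip.dwell(.3)
c=look("scene","pics/s2.png"); P=cloud(c).reshape(-1,3); T=cloud(cams.capture("top")).reshape(-1,3)
for nm,(x,y) in dict(left=(.4625,.134),right=(.609,-.257)).items():
    for q in(P,T):
        s=q[(abs(q[:,0]-x)<.1)&(abs(q[:,1]-y)<.09)&(q[:,2]>.03)&(q[:,2]<.12)]
        r=cv2.minAreaRect(np.ascontiguousarray(s[:,:2],dtype=np.float32))
        A=np.c_[s[:,:2],np.ones(len(s))]; k=np.linalg.lstsq(A,s[:,2],rcond=None)[0]
        print(nm,len(s),"z",np.median(s[:,2]),np.round(r[0],3),np.round(r[1],3),"slope",np.round(k[:2],3))
print(manip.state()["clock"])
E
```

```text
rv [ 0.07699975 -3.14064889 -0.        ]
0.010 t=14.1 [ 0.4 -1.1 -1. ]
0.000 t=14.6 [ 0.6 -1.3  0.9]
-0.010 t=15.0 [ 0.2 -1.   0.1]
-0.020 t=15.4 [-0.4 -1.3  0.1]
-0.030 t=15.8 [ 0.4 -1.  -0.2]
-0.040 t=16.3 [ 0.8 -1.   0.1]
-0.050 t=16.7 [ 0.3 -0.6 -0.1]
left 1453 z 0.039839791941871705 [0.465 0.135] [0.088 0.128] slope [-0.013 -0.004]
left 964 z 0.03894270799619981 [0.466 0.134] [0.085 0.127] slope [0.002 0.001]
right 1105 z 0.046097931544347825 [ 0.607 -0.256] [0.135 0.087] slope [-0.016 -0.027]
right 1039 z 0.0451943358506659 [ 0.61  -0.258] [0.13  0.087] slope [-0.    -0.007]
19.7333
```

View pics/s2.png

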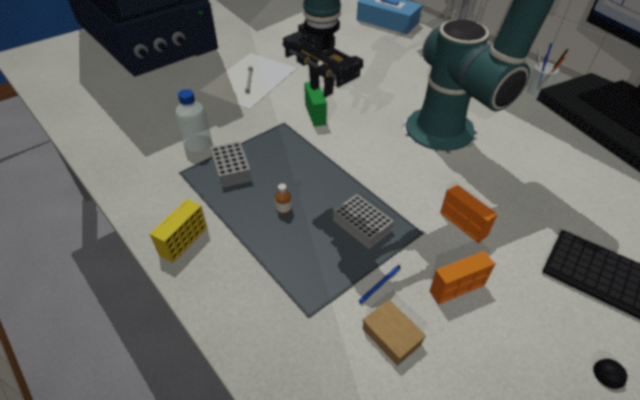

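Both plates lie flat with their holes up, at (231,163) and (363,220). Their tops are at 0.039–0.046 m, both are level, and each moved about 67 mm. The bystanders are where they were and the arm is clear, so I hand in.

```bash
python3 -c "
from cell import order
print(order.close_job())"
```

```text
the job is handed in; nothing more can be done
None
```

I tipped both plates flat on their bases, holes up and about 67 mm from where they stood; the other items look undisturbed in the last picture, and I handed the job in at about 20 s of the 48 s (no verdict was returned).

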